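# Move a power module from a keeper-locked test dock to the flashing bay

### The job

Take the alternator power module out of the blue test dock: slide the red-tabbed keeper fully back first, then swing the yellow gate wide open, and leave both open. Draw the module out by its black connector end, set it down flat on the clear bench top and let go, then take it by its finned end and push it, right way up and connector first, fully home into the green bay. Handle it gently, without dropping it, never force the gate against the keeper, and leave the seven loose things lying about where they are.

Things in the scene. Friction and masses are not known exactly. Their poses are not given: they have to be found in the camera images.
- dock: Blue test dock, fixed, place and yaw vary. Origin on the bench under its channel; x points into the hood, z up. Grey base plate 12 mm thick from x -130 to 165, y -75 to 75, plus a keeper shelf as thick at x -126 to -86 out to y 165. The module lies on the plate along x, its last 85 mm outside the hood towards -x. All of these are mm in the dock frame.
- dock_mouth (a point): Middle of the open mouth of the dock's low hood (dock x 10, y 0, on the channel floor z 12). Hood from x 10 to 105, inner walls at y +-26, ceiling z 48, roof top z 56; stop at x 105; behind it an instrument box 150 wide to x 165, top z 110.
- gate_pivot (a point): Upright pivot axis of the gate (dock x -90, y -75), at the height of the bar, 30 mm above the bench; pivot pin 22 mm across, top z 52 mm.
- keeper (a joint): First catch: steel slide on the dock, 0 closed to 0.042 m fully back; slides along dock +y, stiff (about 2 N), stays where left. Its tongue stands across the front of the gate's tip and blocks it until about 0.025 m. Starts within 8 mm of closed.
- keeper_tab (a point): Point on the red tab of the keeper, 62 mm above the bench. The tab is an upright plate 12 mm along dock x, 26 mm along dock y, from z 36 to 76 mm, at dock (-106, 100) when closed. Pinch it from above across its 12 mm.
- gate (a joint): Second latch: yellow bar that shuts the module's way out. 0 closed (from the pivot along dock +y, across the channel) to 1.75 rad wide open; its free end swings towards dock -x, anticlockwise seen from above, and stays where left (about 0.7 N at the knob). Starts within 0.02 rad of closed.
- gate_knob (a point): Point on the red upright knob (round, 16 mm diameter, top at z 69 mm) near the gate's free end, 120 mm from the pivot, 55 mm above the bench. Gate bar 12 mm thick, z 22 to 38 mm, reaching 134 mm from the pivot.
- module: Alternator power module, 170 x 44 x 30 mm, about 0.3 kg, loose: aluminium with fins at its -x end, green board in the middle, black connector block at its +x end. Origin: centre of its underside; x along its length towards the connector, z up. It starts lying in the dock with the connector end out, towards dock -x.
- module_connector (a point): Centre of the module's connector end face (module x +85, z 15 mm).
- bay: Green flashing bay, fixed, place and yaw vary. Origin on the bench under its channel; x points into the hood, z up. Grey base plate 12 mm thick (channel floor z 12) from x -100 to 160, y -75 to 75 mm. With the module home its connector face meets the stop at x 100 and its finned end sticks out of the hood by 70 mm towards -x.
- bay_mouth (a point): Middle of the open mouth of the bay's low hood, at the bay's origin x, y, on the channel floor z 12. Hood from x 0 to the stop at x 100, inner walls at y +-30, ceiling z 48, roof top z 56; behind it an instrument box 150 wide to x 160, top z 110 mm.
- alternator: Bystander: small round aluminium alternator standing on end, 120 mm diameter, 88 mm high, 2.5 kg. Origin: centre of its underside.
- spray_can: Bystander: upright spray can, 56 mm diameter, 150 mm high. Origin: centre of its underside.
- end_cover: Bystander: round black end cover with a green board, 120 mm diameter, 21 mm high. Origin: centre of its underside.
- pulley: Bystander: dark steel belt pulley lying flat, 60 mm diameter, 32 mm high. Origin: centre of its underside.
- spanner: Bystander: steel double-ended spanner lying flat in the middle of the bench, 166 mm long along its x, 32 mm wide at the ends, 8 mm thick. Origin: centre of its underside.
- screwdriver: Bystander: red-handled screwdriver, 180 mm long along its x, about 30 mm thick at the handle, handle to its -x, near the robot. Origin: about mid-length, underside.
- red_bin: Bystander: small open orange bin, 100 x 80 x 45 mm (x, y, z). Origin: centre of its underside.
Not all that is in view belongs to the job. What is shaped like the module but orange is not meant.

How it is judged (in metres and radians):
On the way, in this order (a step that is already met when the one before it is completed fails the run):
1. the keeper is drawn back (at least 28 mm) with the gate still shut (value of joint keeper above 0.028 m and value of joint gate below 0.2 rad), for 0.1 s.
2. the gate is swung open (at least 1.1 rad) while the module still lies in the dock (value of joint gate above 1.1 rad and value of joint keeper above 0.028 m and x of module in the frame of dock above -0.03 m), for 0.1 s.
3. the module lies flat on the bench top, clear of both stations, let go (height (world z) of module below 0.006 m and angle between module's own z axis and vertical below 0.1 rad and contact force between the fingers and module below 0.05 N and linear speed of module below 0.03 m/s), for 0.15 s.
At the end, for the whole second after the job is handed in: The module lies right way up in the green bay on its channel floor, connector end first, pushed in to within 12 mm of the stop, in line with the channel, at rest and let go; the keeper is still back (over 28 mm) and the gate still open (over 1.1 rad) (x of module_connector in the frame of bay above 0.088 m and y of module in the frame of bay between -0.012 and 0.012 m and z of module in the frame of bay between 0.007 and 0.017 m and angle between the x axis of module and the x axis of bay, either way round below 0.15 rad and angle between module's own z axis and vertical below 0.15 rad and linear speed of module below 0.02 m/s and value of joint keeper above 0.028 m and value of joint gate above 1.1 rad); the robot touches nothing.
It fails at once if the gate is forced open against the closed keeper (value of joint keeper below 0.015 m and value of joint gate above 0.15 rad).
It fails at once if the module is dropped or thrown (faster than 0.9 m/s) (linear speed of module above 0.9 m/s).
It fails at once if a loose bystander is moved by more than 30 mm or tipped (distance of any of alternator, spray_can, end_cover, pulley, spanner, screwdriver, red_bin from where it was at the start of the episode above 0.03 m or angle between any of alternator, spray_can, end_cover, pulley, red_bin's own z axis and vertical above 0.4 rad).
It also fails if it takes over 72 s, if anything falls off the work surface, if the arm or the gripper's body presses on something with over 40 N, if the wrist force passes 120 N, or if a joint passes its speed limit or range.

### The arm

A 6-joint arm with a two-finger parallel gripper is mounted at the origin on the work surface. World frame = base frame: x ahead of the robot, y to its left, z up, the work surface at z = 0. Lengths are in mm, angles in rad, forces in N, time in s.
With the tool pointing down it reaches from about 250 to 725 mm from the base axis. Payload 4 kg.
Tool frame: the origin (TCP) lies between the finger pads; the fingertips stand 25 mm ahead of it and the grasp point (between the pads) lies 6 mm ahead of it; z points along the fingers, y is the line along which they close (so a half turn about z gives the same grasp; the last joint's range is limited). The gripper opens to 85 mm and grips with 20 to 120 N. Pads are 22 mm wide; open, the fingers measure 114 mm over their backs; the gripper's body (76 mm by 85 mm) begins 54 mm behind the grasp point. The pads swing forward as they close: fully open they stand 13 mm farther back than shut.
Start: joints at [1.229, 0.241, 0.005, 1.335, 0, 1.571], TCP at [167.59, 471.077, 256.306] pointing down, gripper open.
Joint ranges: [-2.72, 2.72], [-1.05, 1.87], [-1.09, 1.28], [-1.99, 2.15], [-1.42, 1.44], [-3.14, 3.14]. Speed limits (rad/s): [2.79, 2.79, 3.14, 3.14, 3.14, 3.14].

### API

Orientations are given as [roll, pitch, yaw] about the fixed x, y, z axes, in that order (R = Rz(yaw) Ry(pitch) Rx(roll)).
In Python, from station import bot, get_image, camera_model, ticket gives the robot as it stands.
- The arm moves only by the tool carry_out, never from a script. Its argument "rows" is a list of rows, each an object of numbers: "x", "y", "z": the shift along the world's x, y, z in mm; "wx", "wy", "wz": the turn, a rotation vector about the world's x, y, z in degrees; "claw": the finger opening in mm, from 0 to 85.4. In form: [{"x": .., "y": .., "z": .., "wx": .., "wy": .., "wz": .., "claw": ..}, ...]. A call has 1 to 8 rows; each row is the pose to reach, as a shift and turn from the pose commanded when the call began; what a row does not reach only later rows make up. A row lasts 1/10 s, in which the tool goes at most 50 mm and 8.59 degrees, less where a joint would pass 70% of its speed; a pose out of reach is approached as far as the arm can. A call with a gripper value outside its range is refused whole. The fingers move at their own pace and stop on an object; the grip force is fixed at half the most. Time passes only in rows, so rows that repeat a pose let the fingers close. It gives the time, the measured TCP pose, the force, the opening and the grip force at its end, in the units of the state.
- bot.get_obs(): the state, without advancing time (a new reading comes with each control period).
- get_image(name): name is "scene" or "top" or "wrist"; returns the picture (420x560x3 uint8, blue, green, red); there is no depth.
- camera_model(name): a dict with "fov_y" (degrees; the focal length in pixels is half the picture's height over the tangent of half this angle, whatever the lens; pixels are square), "cx", "cy" (the principal point, pixels), "k1" (the pictures are not rectified: a ray, as slopes to the right and down, at radius r is drawn at 1 + k1 r^2 times it, then the intrinsics apply), "rvec" (rotation vector, rad) and "tvec" (3), from world to camera coordinates, as OpenCV has them; the wrist camera has in their place "mount" (4x4, takes a point from camera to tool coordinates, whose origin is the TCP and whose axes are the flange's). Camera axes: x right, y down, z forward; pixel columns grow to the right and rows downward; lengths in mm; the calibration is good to about 2 mm. A picture is of the moment at which its call begins: read the wrist's pose just before it. camera_model takes no time and is no camera call.
- ticket.finish_job(): hands the job in; it is judged then, once.
The state is a dict: "clock": time; "q": joint angles; "dq": joint speeds; "joint_efforts": joint torques, N m; "tcp_pos": TCP position; "eef_rot": TCP orientation; "force": force on the tool from outside, world axes, zero at the start; "moment": the same for the moment, N m; "finger_gap": opening from 0.0 (shut) to 1.0 (fully open); "grasp_force": force on a finger pad.
Only numpy, scipy, OpenCV 4.12 (cv2) and the standard library are available. Lean on these libraries where they do the work, as an engineer would, in place of code of your own. Each camera call takes 0.05 s, during which the arm holds its last target. There are 200 camera calls.

## Working session

There is one attempt and no reset: what is moved stays moved. The work goes in short steps, Python scripts to look and compute and a tool call to move; the robot and the scene stay as the last step left them, time stands still between calls to the robot, and variables do not carry over. Pictures are saved under pics/ and viewed, at most 12 in all, crops included, and the job is handed in when it is done.

Besides the shell and the picture viewer there is one more tool, called after "Request:" as a command line: name --argument value ..., lists and objects as JSON in quotes. carry_out: Moves the arm, as the interface text tells. Its arguments: {"type":"object","properties":{"rows":{"type":"array"}},"required":["rows"]}

```bash
mkdir -p pics
cat > h.py <<'E'
import numpy as np, cv2
from station import bot, get_image, camera_model, ticket
from scipy.spatial.transform import Rotation as R
def K(m,h=420):
    f=h/2/np.tan(np.radians(m["fov_y"]/2)); return f,m["cx"],m["cy"],m["k1"]
def pose(name,obs=None):
    m=camera_model(name)
    if name=="wrist":
        o=obs or bot.get_obs(); T=np.eye(4); T[:3,:3]=R.from_euler('xyz',o["eef_rot"]).as_matrix(); T[:3,3]=o["tcp_pos"]
        C=T@np.array(m["mount"]); return m,C[:3,:3],C[:3,3]
    W=cv2.Rodrigues(np.array(m["rvec"],float))[0]; return m,W.T,-W.T@np.array(m["tvec"],float).ravel()
def ray(name,uv,obs=None):
    m,Rc,c=pose(name,obs); f,cx,cy,k=K(m); d=(np.array(uv,float)-[cx,cy])/f; rd=np.hypot(*d); r=rd
    for _ in range(20): r=rd/(1+k*r*r)
    s=d*(r/rd if rd>0 else 1); v=Rc@np.array([s[0],s[1],1]); return c,v
def onz(name,uv,z,obs=None):
    c,v=ray(name,uv,obs); return c+v*(z-c[2])/v[2]
def proj(name,P,obs=None):
    m,Rc,c=pose(name,obs); f,cx,cy,k=K(m); p=Rc.T@(np.array(P,float)-c); s=p[:2]/p[2]; return s*(1+k*(s@s))*f+[cx,cy]
E
python3 - <<'E'
from h import *
o=bot.get_obs(); print(o)
for n in("top","scene"):
    im=get_image(n); cv2.imwrite(f"pics/{n}0.png",im); print(n,pose(n)[2],camera_model(n))
im=cv2.imread("pics/top0.png"); cv2.imwrite("pics/top0b.png",cv2.resize(im,(800,600),interpolation=cv2.INTER_CUBIC))
E
```

```text
{'clock': 0.0, 'q': array([ 1.22900008e+00,  2.41408076e-01,  3.72549532e-03,  1.33519028e+00,
       -3.50286232e-05,  1.57077666e+00]), 'dq': array([-6.60871962e-04, -1.98862342e-03,  1.53734328e-03,  2.91860993e-04,
        5.39438988e-05,  1.53003579e-03]), 'joint_efforts': array([-1.20123270e-03, -3.72319829e+01,  2.52407545e+01,  1.70260342e-02,
       -1.46776019e-04,  3.56121106e-06]), 'tcp_pos': array([167.40613931, 470.5311836 , 255.41582929]), 'eef_rot': array([-3.13951612e+00,  3.49877160e-05,  2.79981615e+00]), 'force': array([-0.21559829, -0.28269166, -0.14502887]), 'moment': array([ 0.03661908, -0.04320975,  0.00272886]), 'grasp_force': 0.0, 'finger_gap': 1.0030865789948642}
top [ 347.13997894   51.08164477 1029.35660768] {'fov_y': 53.66682886639304, 'cx': 276.7915508657453, 'cy': 203.35905447354068, 'k1': 0.027047375717622873, 'rvec': array([ 1.95615824, -2.27497418,  0.22736157]), 'tvec': array([104.69371059, 534.38598544, 941.36144531])}
scene [ 945.32088055 -522.30259884  888.14810537] {'fov_y': 53.589962241202215, 'cx': 272.2361065724832, 'cy': 214.2972830677783, 'k1': 0.028507795913277054, 'rvec': array([ 2.35513013,  0.76259609, -0.27659324]), 'tvec': array([-455.94037528, -192.59550114, 1307.77061297])}
```

View pics/top0b.png

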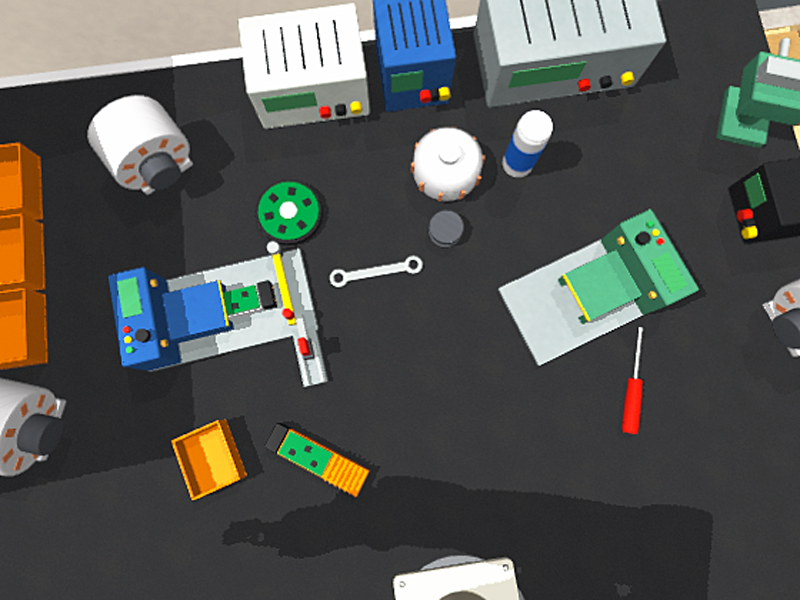

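View pics/scene0.png

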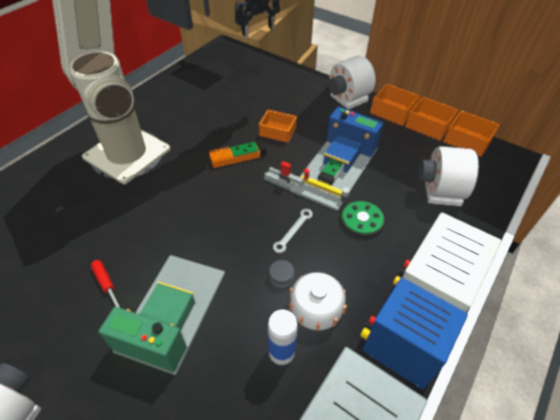

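The top view shows the dock at left (pivot at 273,247; knob at 288,313; tab at 305,345 in the 800x600 view). The green bay is at right, with its mouth lip at about (575,298). The orange decoy is at the bottom, near the bin. The spanner lies between the two stations.

Run:
```python
from h import *
S=.7
def blobs(n,name,lo,hi,roi,amin=8):
    im=cv2.imread(f"pics/{n}0.png"); h=cv2.cvtColor(im,cv2.COLOR_BGR2HSV); m=cv2.inRange(h,lo,hi)
    k=np.zeros_like(m); x0,y0,x1,y1=roi; k[y0:y1,x0:x1]=m[y0:y1,x0:x1]
    nn,l,st,c=cv2.connectedComponentsWithStats(k)
    out=[]
    for i in range(1,nn):
        if st[i,4]>=amin:
            pts=np.argwhere(l==i)[:,::-1].astype(np.float32); r=cv2.minAreaRect(pts)
            print(n,name,np.round(c[i],1),st[i,4],np.round(cv2.boxPoints(r),1).tolist())
D=(70,150,235,285);B=(340,130,500,270)
blobs("top","red",(0,150,100),(6,255,255),D); blobs("top","yel",(22,150,120),(32,255,255),D)
blobs("top","pivot",(0,0,190),(180,40,255),(185,165,200,182)); blobs("top","yelB",(22,150,120),(32,255,255),B)
blobs("top","greyB",(0,0,130),(180,40,235),B,300); blobs("top","greyD",(0,0,130),(180,40,235),D,100)
blobs("top","greenroof",(55,80,60),(85,255,200),B,300); blobs("top","bluroof",(100,120,60),(120,255,255),D,200)
print("base",proj("top",[0,0,0]))
p=onz("top",(273*S,247*S),52);k=onz("top",(288*S,314*S),69);t=onz("top",(304*S,344*S),76)
print(p,k,t,np.linalg.norm((k-p)[:2]))
a=np.arctan2(*(k-p)[[1,0]])-np.pi/2; print("yaw",a)
# bay plate front corners/ top
for q in((499,290),(540,365)): print("bay front",onz("top",np.array(q)*S,12))
```

```text
top red [201.2 219.1] 34 [[198.0, 216.0], [205.0, 216.0], [205.0, 222.0], [198.0, 222.0]]
top red [ 88.3 230.5] 14 [[87.0, 229.0], [90.0, 229.0], [90.0, 232.0], [87.0, 232.0]]
top red [212.2 242.2] 72 [[207.89999389648438, 236.6999969482422], [213.8000030517578, 235.39999389648438], [216.5, 247.6999969482422], [210.6999969482422, 249.0]]
top yel [197.3 196.8] 218 [[190.10000610351562, 177.89999389648438], [195.5, 176.6999969482422], [204.6999969482422, 216.8000030517578], [199.39999389648438, 218.10000610351562]]
top yel [156.  212.2] 46 [[152.0, 196.1999969482422], [153.39999389648438, 195.89999389648438], [159.60000610351562, 226.89999389648438], [158.1999969482422, 227.1999969482422]]
top yel [204.2 224.8] 17 [[202.0, 223.0], [206.0, 223.0], [206.0, 226.0], [202.0, 226.0]]
top yel [ 89.2 237.5] 18 [[87.0, 236.0], [91.0, 236.0], [91.0, 239.0], [87.0, 239.0]]
top pivot [190.5 172.6] 49 [[187.0, 169.0], [194.0, 169.0], [194.0, 176.0], [187.0, 176.0]]
top pivot [187.2 180.2] 12 [[185.0, 179.0], [189.0, 179.0], [189.0, 181.0], [185.0, 181.0]]
top yelB [458.2 162.5] 18 [[456.0, 161.0], 
[... 1025 characters left out ...]
89648438], [127.0, 253.3000030517578]]
top greenroof [439.9 188.8] 3016 [[389.3999938964844, 179.89999389648438], [457.0, 143.0], [489.29998779296875, 202.3000030517578], [421.70001220703125, 239.1999969482422]]
top bluroof [115.3 222.5] 3439 [[73.69999694824219, 190.89999389648438], [153.3000030517578, 176.89999389648438], [165.8000030517578, 247.39999389648438], [86.0999984741211, 261.5]]
base [323.37790819 441.14885413]
[650.70021905 218.52276804  52.        ] [528.59716252 203.75551969  69.        ] [474.78837507 182.74167988  76.        ] 122.99279669511427
yaw -4.5920326564451415
bay front [ 526.24273056 -157.00714781   12.        ]
bay front [ 387.58941719 -201.79831672   12.        ]
```

Run:
```python
from h import *
S=.7
P=lambda u,z:onz("top",np.array(u),z)[:2].round(1)
print("spanner",P((338*S,278*S),8),P((413*S,264*S),8),"pulley",P((446*S,228*S),32),"cover",P((289*S,211*S),21),"alt",P((447*S,155*S),88))
print("decoy",P((280*S,430*S),30),P((360*S,490*S),30),"bin",P((209*S,460*S),45),"sd",P((640*S,330*S),10),P((632*S,430*S),20))
l1,l2=P((152.7,196),56),P((158.9,227),56); print("dock lip",l1,l2,np.arctan2(*(l2-l1)[::-1])+np.pi/2)
l1,l2=P((394,192),56),P((411.8,224.1),56); print("bay lip",l1,l2,(l1+l2)/2,np.arctan2(*(l1-l2)[::-1])-np.pi/2)
print("shelf edge",P((210,173.6),12),P((229.2,266.5),12))
p=P((190.5,172.6),52);k=P((201.2,219.1),69);t=P((212.2,242.2),74);print(p,k,t)
yaw=np.arctan2(*(k-p)[::-1])-np.pi/2
for yw in(yaw,):
    M=np.array([[np.cos(yw),-np.sin(yw)],[np.sin(yw),np.cos(yw)]]);o=p-M@[-90,-75]
    print(yw%(2*np.pi),o,"tab in dock",M.T@(t-o),"lipmid",M.T@((P((152.7,196),56)+P((158.9,227),56))/2-o))
# scene-view rays for knob & tab
im=cv2.imread("pics/scene0.png");h=cv2.cvtColor(im,cv2.COLOR_BGR2HSV);m=cv2.inRange(h,(0,150,80),(6,255,255))
m[:, :270]=0;m[:,320:]=0;m[:150]=0;m[200:]=0
n,l,st,c=cv2.connectedComponentsWithStats(m);print([(c[i].round(1),st[i,4],onz("scene",c[i],57)[:2].round(1)) for i in range(1,n) if st[i,4]>5])
```

```text
spanner [590.8 119. ] [596.1 -15.9] pulley [645.8 -81.6] cover [722.2 188.4] alt [756.  -97.2]
decoy [346.7 244.5] [234.4 127.8] bin [317.8 358.3] sd [ 421.2 -383.7] [ 260.6 -327.7]
dock lip [606.1 314.9] [529.1 307.3] -1.4724136818252478
bay lip [ 528.9 -258.7] [ 446.4 -284.1] [ 487.65 -271.4 ] -1.2721270519687327
shelf edge [654.1 178.2] [415.4 159.7]
[651.7 219.9] [530.4 204.5] [472.1 184.8]
1.6970786875897108 [565.96199826 299.73730367] tab in dock [-102.2004191   107.59057964] lipmid [11.0659135  -3.05605565]
[(array([285.1, 167.5]), np.int32(115), array([472.3, 188.1])), (array([306. , 172.9]), np.int32(35), array([532. , 204.9]))]
```

Request:
carry_out --rows '[{"x":36,"y":-30,"z":0,"wz":4},{"x":70,"y":-62,"z":0,"wz":8},{"x":105,"y":-94,"z":0,"wz":12},{"x":140,"y":-126,"z":-10,"wz":16},{"x":175,"y":-158,"z":-20,"wz":20},{"x":210,"y":-190,"z":-30,"wz":25},{"x":245,"y":-222,"z":-40,"wz":25},{"x":275,"y":-255,"z":-50,"wz":25}]'

```text
$.rows[0]: bad value
```

Request:
carry_out --rows '[{"x":20,"y":-20,"z":-10},{"x":30,"y":-29,"z":-26},{"x":30,"y":-29,"z":-26},{"x":30,"y":-29,"z":-26}]'

```text
$.rows[0]: bad value
```

Run:
```python
from h import *
o=bot.get_obs(); print(o["clock"],o["q"].round(2),o["tcp_pos"].round(1),o["eef_rot"].round(3))
im=get_image("wrist"); cv2.imwrite("pics/w1.png",im)
h=cv2.cvtColor(im,cv2.COLOR_BGR2HSV);m=cv2.inRange(h,(0,150,80),(6,255,255))
n,l,st,c=cv2.connectedComponentsWithStats(m)
for i in range(1,n):
    if st[i,4]>30: print(c[i].round(1),st[i],onz("wrist",c[i],74,o)[:2].round(1),onz("wrist",c[i],69,o)[:2].round(1))
print(proj("wrist",[*o["tcp_pos"][:2],60],o))
```

```text
0.1 [1.23 0.24 0.   1.34 0.   1.57] [167.4 470.6 255.5] [-3.14 -0.    2.8 ]
[279.08379722 188.51304777]
```

View pics/w1.png

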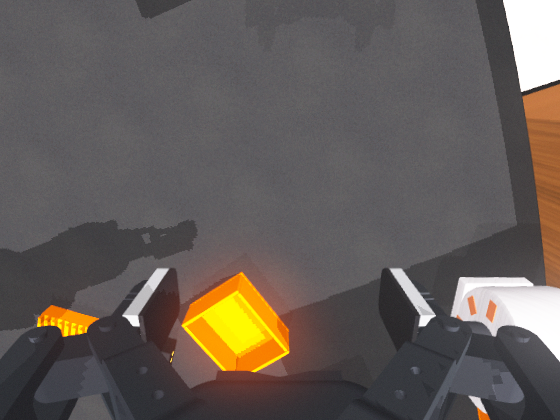

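The move was refused because every key is required. The picture only shows the start view (bin at 235,320). I'll resend with complete rows.

Request:
carry_out --rows '[{"x":36,"y":-30,"z":0,"wx":0,"wy":0,"wz":4,"claw":85},{"x":70,"y":-62,"z":0,"wx":0,"wy":0,"wz":8,"claw":85},{"x":105,"y":-94,"z":0,"wx":0,"wy":0,"wz":12,"claw":85},{"x":140,"y":-126,"z":-10,"wx":0,"wy":0,"wz":16,"claw":85},{"x":175,"y":-158,"z":-20,"wx":0,"wy":0,"wz":20,"claw":85},{"x":210,"y":-190,"z":-30,"wx":0,"wy":0,"wz":25,"claw":85},{"x":245,"y":-222,"z":-40,"wx":0,"wy":0,"wz":25,"claw":70},{"x":275,"y":-255,"z":-50,"wx":0,"wy":0,"wz":25,"claw":60}]'

```text
clock: 0.95
tcp_pos: [444.0, 214.5, 205.7]
eef_rot: [3.141, 0.0, -3.047]
force: [0.6, 1.2, 1.3]
finger_gap: 0.702
grasp_force: 0.0
```

Request:
carry_out --rows '[{"x":20,"y":-20,"z":-10,"wx":0,"wy":0,"wz":0,"claw":60},{"x":30,"y":-29,"z":-26,"wx":0,"wy":0,"wz":0,"claw":60},{"x":30,"y":-29,"z":-26,"wx":0,"wy":0,"wz":0,"claw":60},{"x":30,"y":-29,"z":-26,"wx":0,"wy":0,"wz":0,"claw":60}]'

```text
clock: 1.35
tcp_pos: [472.0, 187.0, 179.9]
eef_rot: [-3.141, -0.002, -3.048]
force: [0.1, 1.4, -0.4]
finger_gap: 0.704
grasp_force: 0.0
```

Run:
```python
from h import *
o=bot.get_obs(); print(o["clock"],o["q"].round(2),o["tcp_pos"].round(1),o["eef_rot"].round(3))
im=get_image("wrist"); cv2.imwrite("pics/w2.png",im)
h=cv2.cvtColor(im,cv2.COLOR_BGR2HSV);m=cv2.inRange(h,(0,150,80),(6,255,255))
n,l,st,c=cv2.connectedComponentsWithStats(m)
for i in range(1,n):
    if st[i,4]>30: print(c[i].round(1),st[i],onz("wrist",c[i],74,o)[:2].round(1),onz("wrist",c[i],69,o)[:2].round(1))
print(proj("wrist",[*o["tcp_pos"][:2],60],o))
```

```text
1.35 [ 0.38  0.3  -0.11  1.15  0.    0.28] [472.  187.  179.9] [-3.141e+00 -2.000e-03 -3.048e+00]
[277.9 214.4] [269 190  18  49 809] [468.9 186.2] [470.4 186.3]
[296.1 284.8] [287 268  20  34 588] [520.9 204.3] [523.6 204.9]
[278.60885252 212.75870637]
```

View pics/w2.png

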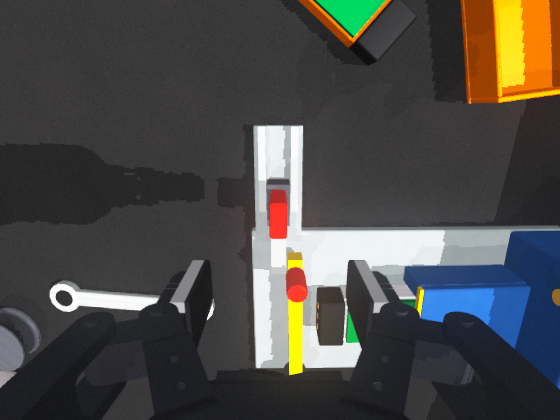

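The wrist view shows the tab at (278,214), under the TCP, and the dock edges square to the image. The module's connector is at (330,315), so the tool is aligned to descend.

Request:
carry_out --rows '[{"x":0,"y":0,"z":-40,"wx":0,"wy":0,"wz":0,"claw":50},{"x":0,"y":0,"z":-80,"wx":0,"wy":0,"wz":0,"claw":45},{"x":0,"y":0,"z":-112,"wx":0,"wy":0,"wz":0,"claw":45},{"x":0,"y":0,"z":-112,"wx":0,"wy":0,"wz":0,"claw":10},{"x":0,"y":0,"z":-112,"wx":0,"wy":0,"wz":0,"claw":5},{"x":0,"y":0,"z":-112,"wx":0,"wy":0,"wz":0,"claw":5},{"x":0,"y":0,"z":-112,"wx":0,"wy":0,"wz":0,"claw":5}]'

```text
clock: 2.1
tcp_pos: [473.0, 186.7, 69.7]
eef_rot: [-3.14, 0.001, -3.047]
force: [-1.2, -4.2, -2.6]
finger_gap: 0.127
grasp_force: 59.6
```

Request:
carry_out --rows '[{"x":-8,"y":-0.8,"z":0,"wx":0,"wy":0,"wz":0,"claw":5},{"x":-16,"y":-1.5,"z":0,"wx":0,"wy":0,"wz":0,"claw":5},{"x":-24,"y":-2.3,"z":0,"wx":0,"wy":0,"wz":0,"claw":5},{"x":-31,"y":-2.9,"z":0,"wx":0,"wy":0,"wz":0,"claw":5},{"x":-34,"y":-3.2,"z":0,"wx":0,"wy":0,"wz":0,"claw":5},{"x":-36,"y":-3.4,"z":0,"wx":0,"wy":0,"wz":0,"claw":5},{"x":-36,"y":-3.4,"z":0,"wx":0,"wy":0,"wz":0,"claw":5}]'

```text
clock: 2.8
tcp_pos: [437.6, 183.2, 69.7]
eef_rot: [-3.141, 0.003, -3.048]
force: [2.2, -5.1, -3.0]
finger_gap: 0.129
grasp_force: 59.7
```

Request:
carry_out --rows '[{"x":-2,"y":-0.2,"z":0,"wx":0,"wy":0,"wz":0,"claw":5},{"x":-4,"y":-0.4,"z":0,"wx":0,"wy":0,"wz":0,"claw":5},{"x":-4,"y":-0.4,"z":0,"wx":0,"wy":0,"wz":0,"claw":5}]'

```text
clock: 3.1
tcp_pos: [435.4, 183.1, 69.8]
eef_rot: [-3.14, 0.007, -3.048]
force: [5.9, -4.1, -6.6]
finger_gap: 0.131
grasp_force: 58.9
```

Request:
carry_out --rows '[{"x":3,"y":0,"z":0,"wx":0,"wy":0,"wz":0,"claw":40},{"x":3,"y":0,"z":0,"wx":0,"wy":0,"wz":0,"claw":40},{"x":3,"y":0,"z":45,"wx":0,"wy":0,"wz":0,"claw":40},{"x":48,"y":11,"z":65,"wx":0,"wy":0,"wz":0,"claw":40},{"x":94,"y":21,"z":65,"wx":0,"wy":0,"wz":0,"claw":40},{"x":94,"y":21,"z":65,"wx":0,"wy":0,"wz":0,"claw":40}]'

```text
clock: 3.7
tcp_pos: [533.2, 206.7, 134.9]
eef_rot: [3.138, 0.009, -3.048]
force: [-1.3, -0.5, -0.3]
finger_gap: 0.466
grasp_force: 0.0
```

Run:
```python
from h import *
o=bot.get_obs(); print(o["clock"],o["q"].round(2),o["tcp_pos"].round(1),o["eef_rot"].round(3))
im=get_image("wrist"); cv2.imwrite("pics/w3.png",im)
h=cv2.cvtColor(im,cv2.COLOR_BGR2HSV);m=cv2.inRange(h,(0,150,80),(6,255,255))
n,l,st,c=cv2.connectedComponentsWithStats(m)
for i in range(1,n):
    if st[i,4]>30: print(c[i].round(1),st[i],onz("wrist",c[i],66,o)[:2].round(1))
print(proj("wrist",[*o["tcp_pos"][:2],66],o))
```

```text
3.7 [ 0.37  0.45 -0.02  1.09  0.    0.28] [533.2 206.7 134.9] [ 3.138  0.009 -3.048]
[249.2  52.2] [ 236   22   28   61 1583] [435.4 182.9]
[277.8 228.4] [265 209  27  39 852] [527.6 205.9]
[278.22883296 237.49207555]
```

View pics/w3.png

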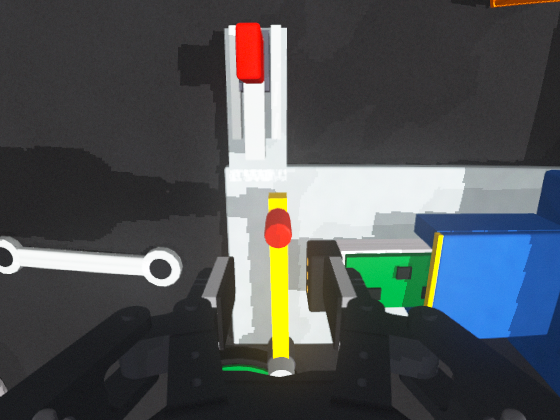

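Keeper is fully back (tab at 249,52) and the knob is at (278,222), slightly ahead of the TCP. Next I lower around the knob and cage it loosely.

Request:
carry_out --rows '[{"x":-4,"y":-1,"z":0,"wx":0,"wy":0,"wz":0,"claw":40},{"x":-4,"y":-1,"z":-35,"wx":0,"wy":0,"wz":0,"claw":36},{"x":-4,"y":-1,"z":-63,"wx":0,"wy":0,"wz":0,"claw":36},{"x":-4,"y":-1,"z":-63,"wx":0,"wy":0,"wz":0,"claw":20},{"x":-4,"y":-1,"z":-63,"wx":0,"wy":0,"wz":0,"claw":20}]'

```text
clock: 4.25
tcp_pos: [520.9, 203.1, 70.6]
eef_rot: [-3.141, -0.002, -3.047]
force: [0.5, 1.0, 1.0]
finger_gap: 0.238
grasp_force: 0.0
```

Request:
carry_out --rows '[{"x":2.8,"y":-16.6,"z":0,"wx":0,"wy":0,"wz":8,"claw":20},{"x":7.8,"y":-32.6,"z":0,"wx":0,"wy":0,"wz":16,"claw":20},{"x":15,"y":-47.8,"z":0,"wx":0,"wy":0,"wz":24,"claw":20},{"x":24.3,"y":-61.8,"z":0,"wx":0,"wy":0,"wz":32,"claw":20},{"x":35.4,"y":-74.3,"z":0,"wx":0,"wy":0,"wz":40,"claw":20},{"x":48.2,"y":-85.2,"z":0,"wx":0,"wy":0,"wz":48,"claw":20},{"x":48.2,"y":-85.2,"z":0,"wx":0,"wy":0,"wz":48,"claw":20}]'

```text
clock: 4.95
tcp_pos: [573.2, 117.3, 72.9]
eef_rot: [-3.138, 0.004, -2.212]
force: [0.0, -0.4, 0.4]
finger_gap: 0.236
grasp_force: 0.0
```

Run:
```python
from h import *
im=get_image("top"); a=im[120:290,60:345]; cv2.imwrite("pics/t4.png",cv2.resize(a,None,fx=2.5,fy=2.5))
print(proj("top",[573,117,69]))
```

```text
[235.90352916 196.06312962]
```

View pics/t4.png

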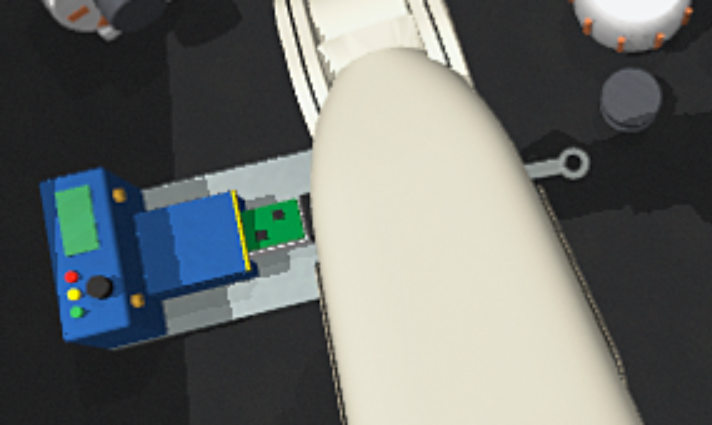

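The arm hides the gate from above, so I'll use the wrist camera's colour masks instead.

Run:
```python
from h import *
o=bot.get_obs(); im=get_image("wrist"); cv2.imwrite("pics/w5.png",im); h=cv2.cvtColor(im,cv2.COLOR_BGR2HSV)
for nm,lo,hi,z in(("red",(0,150,60),(6,255,255),66),("yel",(22,150,80),(32,255,255),38)):
    n,l,st,c=cv2.connectedComponentsWithStats(cv2.inRange(h,lo,hi))
    for i in range(1,n):
        if st[i,4]>60: print(nm,c[i].round(1),st[i],onz("wrist",c[i],z,o)[:2].round(1))
print(proj("wrist",[*o["tcp_pos"][:2],66],o), o["q"].round(2))
```

```text
red [277.6 299.3] [ 258  267   40   64 2072] [573.8 119.7]
yel [278.2 254.2] [266 241  25  29 630] [569.1 113.7]
yel [276.6 352.3] [ 265  328   25   49 1060] [604.2 159.1]
[278.23688079 294.23903767] [ 0.2   0.54 -0.05  0.98  0.   -0.72]
```

The knob is still caged between the fingers and aligned with the tool, so I continue the arc.

Request:
carry_out --rows '[{"x":14.1,"y":-9,"z":0,"wx":0,"wy":0,"wz":8,"claw":20},{"x":29.4,"y":-16,"z":0,"wx":0,"wy":0,"wz":16,"claw":20},{"x":45.5,"y":-20.7,"z":0,"wx":0,"wy":0,"wz":24,"claw":20},{"x":62.1,"y":-23.2,"z":0,"wx":0,"wy":0,"wz":32,"claw":20},{"x":78.9,"y":-23.3,"z":0,"wx":0,"wy":0,"wz":40,"claw":20},{"x":95.6,"y":-21,"z":0,"wx":0,"wy":0,"wz":48,"claw":20},{"x":95.6,"y":-21,"z":0,"wx":0,"wy":0,"wz":48,"claw":20}]'

```text
clock: 5.75
tcp_pos: [667.6, 98.1, 70.9]
eef_rot: [-3.139, 0.0, -1.373]
force: [-0.7, 0.4, 0.3]
finger_gap: 0.233
grasp_force: 0.0
```

Run:
```python
from h import *
o=bot.get_obs(); im=get_image("wrist"); h=cv2.cvtColor(im,cv2.COLOR_BGR2HSV)
for nm,lo,hi,z in(("red",(0,150,60),(6,255,255),66),("yel",(22,150,80),(32,255,255),38)):
    n,l,st,c=cv2.connectedComponentsWithStats(cv2.inRange(h,lo,hi))
    for i in range(1,n):
        if st[i,4]>60: print(nm,c[i].round(1),st[i],onz("wrist",c[i],z,o)[:2].round(1))
print(proj("wrist",[*o["tcp_pos"][:2],66],o), o["q"].round(2),o["eef_rot"])
```

```text
red [279.7 289.5] [ 260  257   40   64 2079] [667.5  95.2]
yel [281.3 245.1] [268 232  27  30 658] [668.3  87.6]
yel [274.  347.1] [ 261  316   29   61 1361] [660.5 145.2]
yel [254.9 348.8] [252 340   6  20  77] [670.2 148.3]
[278.0998332  295.81720604] [ 0.15  0.7   0.25  1.11  0.   -1.62] [-3.13938218e+00  1.42244333e-04 -1.37298253e+00]
```

Gate is open to about 1.65 rad. I'll let go, rise, and move over the connector end.

Request:
carry_out --rows '[{"x":0,"y":0,"z":0,"wx":0,"wy":0,"wz":0,"claw":45},{"x":0,"y":0,"z":40,"wx":0,"wy":0,"wz":0,"claw":45},{"x":0,"y":0,"z":85,"wx":0,"wy":0,"wz":0,"claw":70},{"x":-28,"y":39,"z":95,"wx":0,"wy":0,"wz":-6,"claw":70},{"x":-56,"y":78,"z":95,"wx":0,"wy":0,"wz":-6,"claw":70},{"x":-84,"y":117,"z":95,"wx":0,"wy":0,"wz":-6,"claw":70},{"x":-98,"y":137,"z":95,"wx":0,"wy":0,"wz":-6,"claw":70},{"x":-98,"y":137,"z":95,"wx":0,"wy":0,"wz":-6,"claw":70}]'

```text
clock: 6.6
tcp_pos: [564.9, 237.2, 165.9]
eef_rot: [3.141, 0.001, -1.473]
force: [0.1, -0.2, -0.3]
finger_gap: 0.819
grasp_force: 0.0
```

Run:
```python
from h import *
o=bot.get_obs(); im=get_image("wrist"); cv2.imwrite("pics/w6.png",im)
print(o["tcp_pos"],o["eef_rot"],proj("wrist",[*o["tcp_pos"][:2],42],o),proj("wrist",[570,225,42],o),proj("wrist",[563.5,309.5,56],o))
h=cv2.cvtColor(im,cv2.COLOR_BGR2HSV)
for nm,lo,hi,z in(("grn",(50,120,60),(85,255,255),42),("yel",(22,150,80),(32,255,255),56)):
    n,l,st,c=cv2.connectedComponentsWithStats(cv2.inRange(h,lo,hi))
    for i in range(1,n):
        if st[i,4]>200: print(nm,c[i].round(1),st[i],onz("wrist",c[i],z,o)[:2].round(1))
```

```text
[564.94737963 237.24059862 165.93039225] [ 3.14053372e+00  8.10954945e-04 -1.47278173e+00] [278.19868104 210.32061436] [272.86839282 193.45995621] [270.78707944 306.8444723 ]
grn [ 81.4 121.4] [   15    51   133   143 11812] [708.6 185.9]
grn [553.5 220.8] [543 203  17  38 356] [348.5 224.7]
grn [265.9 265.8] [ 239  232   53   71 3275] [570.  282.5]
yel [155.9  81.6] [ 136    0   41  164 3905] [650.5 156. ]
yel [265.6 306.3] [215 303 105   7 657] [567.4 309.5]
```

View pics/w6.png

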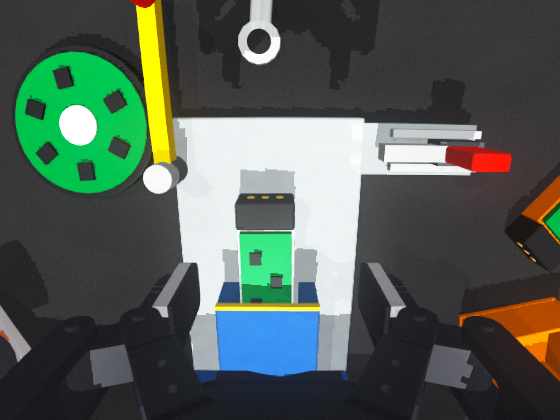

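Gate and keeper are both clear. The connector is at (265,210), about 10 mm left of the TCP, and square to the tool. I descend and grip.

Request:
carry_out --rows '[{"x":9.5,"y":11,"z":-40,"wx":0,"wy":0,"wz":0,"claw":70},{"x":9.5,"y":11,"z":-85,"wx":0,"wy":0,"wz":0,"claw":70},{"x":9.5,"y":11,"z":-125,"wx":0,"wy":0,"wz":0,"claw":70},{"x":9.5,"y":11,"z":-125,"wx":0,"wy":0,"wz":0,"claw":55},{"x":9.5,"y":11,"z":-125,"wx":0,"wy":0,"wz":0,"claw":48},{"x":9.5,"y":11,"z":-125,"wx":0,"wy":0,"wz":0,"claw":35},{"x":9.5,"y":11,"z":-125,"wx":0,"wy":0,"wz":0,"claw":35},{"x":9.5,"y":11,"z":-125,"wx":0,"wy":0,"wz":0,"claw":35}]'

```text
clock: 7.45
tcp_pos: [579.0, 245.1, 42.0]
eef_rot: [-3.139, 0.0, -1.477]
force: [1.1, -0.7, -2.1]
finger_gap: 0.502
grasp_force: 61.8
```

Request:
carry_out --rows '[{"x":1.0,"y":-10,"z":0,"wx":0,"wy":0,"wz":0,"claw":35},{"x":2.5,"y":-27,"z":0,"wx":0,"wy":0,"wz":0,"claw":35},{"x":4.3,"y":-46,"z":0,"wx":0,"wy":0,"wz":0,"claw":35},{"x":6.2,"y":-66,"z":0,"wx":0,"wy":0,"wz":0,"claw":35},{"x":8.1,"y":-86,"z":0,"wx":0,"wy":0,"wz":0,"claw":35},{"x":10,"y":-106,"z":0,"wx":0,"wy":0,"wz":0,"claw":35},{"x":11.3,"y":-120,"z":0,"wx":0,"wy":0,"wz":0,"claw":35},{"x":11.3,"y":-120,"z":0,"wx":0,"wy":0,"wz":0,"claw":35}]'

```text
clock: 8.25
tcp_pos: [590.0, 121.0, 41.4]
eef_rot: [-3.14, -0.004, -1.48]
force: [-0.7, -5.1, 9.9]
finger_gap: 0.501
grasp_force: 63.1
```

Run:
```python
from h import *
o=bot.get_obs(); print(o["q"].round(2),o["force"].round(1),o["grasp_force"])
im=get_image("top"); a=im[120:290,60:345]; cv2.imwrite("pics/t7.png",cv2.resize(a,None,fx=2.5,fy=2.5))
```

```text
[ 0.2   0.61 -0.02  0.94 -0.   -1.46] [-0.7 -5.1  9.9] 63.07586073875427
```

View pics/t7.png

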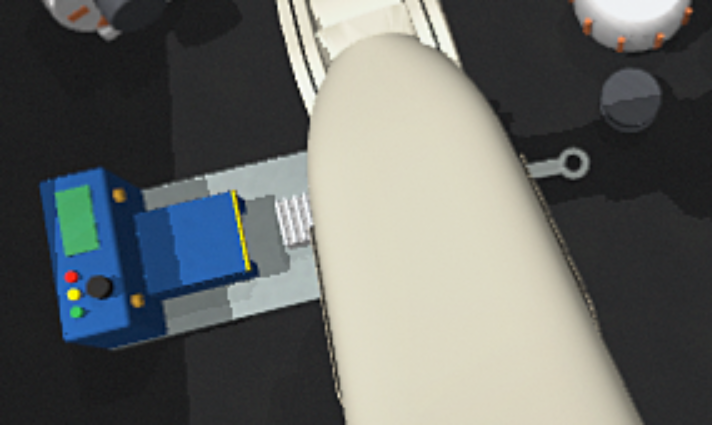

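The fins are clear of the hood. Next I lift, back away from the dock, then carry it to the open bench.

Request:
carry_out --rows '[{"x":0,"y":0,"z":12,"wx":0,"wy":0,"wz":0,"claw":35},{"x":0,"y":0,"z":30,"wx":0,"wy":0,"wz":0,"claw":35},{"x":0,"y":-10,"z":48,"wx":0,"wy":0,"wz":0,"claw":35},{"x":0,"y":-35,"z":50,"wx":0,"wy":0,"wz":0,"claw":35},{"x":0,"y":-65,"z":50,"wx":0,"wy":0,"wz":0,"claw":35},{"x":-10,"y":-95,"z":50,"wx":0,"wy":0,"wz":0,"claw":35},{"x":-30,"y":-120,"z":50,"wx":0,"wy":0,"wz":3,"claw":35},{"x":-55,"y":-140,"z":50,"wx":0,"wy":0,"wz":6,"claw":35}]'

```text
clock: 9.1
tcp_pos: [533.0, -16.9, 89.5]
eef_rot: [3.139, -0.001, -1.37]
force: [0.4, -0.6, -3.7]
finger_gap: 0.503
grasp_force: 61.9
```

Request:
carry_out --rows '[{"x":-30,"y":-10,"z":0,"wx":0,"wy":0,"wz":3,"claw":35},{"x":-60,"y":-16,"z":0,"wx":0,"wy":0,"wz":6,"claw":35},{"x":-90,"y":-20,"z":0,"wx":0,"wy":0,"wz":6,"claw":35},{"x":-108,"y":-21,"z":0,"wx":0,"wy":0,"wz":6,"claw":35},{"x":-116,"y":-21,"z":0,"wx":0,"wy":0,"wz":6,"claw":35},{"x":-116,"y":-21,"z":0,"wx":0,"wy":0,"wz":6,"claw":35}]'

```text
clock: 9.7
tcp_pos: [417.0, -36.1, 90.2]
eef_rot: [3.14, -0.0, -1.267]
force: [1.0, -0.5, -3.7]
finger_gap: 0.507
grasp_force: 62.0
```

Run:
```python
from h import *
o=bot.get_obs(); print(o["q"].round(2),o["force"].round(1),o["grasp_force"],o["moment"].round(2))
im=get_image("scene"); cv2.imwrite("pics/s8.png",im[100:330,60:420].repeat(2,0).repeat(2,1))
```

```text
[-0.09  0.24 -0.47  0.86 -0.   -1.96] [ 1.  -0.5 -3.7] 61.95935010910034 [-0.26 -0.16  0.01]
```

View pics/s8.png

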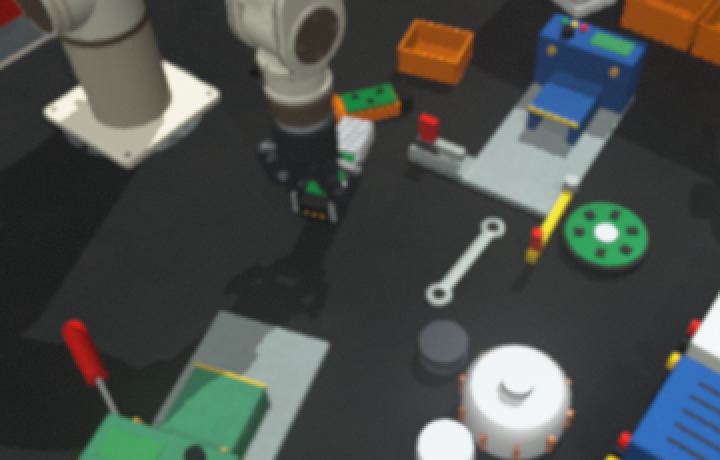

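The module is held level over clear bench, with the gate and keeper both open. I lower it gently.

Request:
carry_out --rows '[{"x":0,"y":0,"z":-20,"wx":0,"wy":0,"wz":0,"claw":35},{"x":0,"y":0,"z":-38,"wx":0,"wy":0,"wz":0,"claw":35},{"x":0,"y":0,"z":-48,"wx":0,"wy":0,"wz":0,"claw":35},{"x":0,"y":0,"z":-54,"wx":0,"wy":0,"wz":0,"claw":35},{"x":0,"y":0,"z":-57,"wx":0,"wy":0,"wz":0,"claw":35},{"x":0,"y":0,"z":-59,"wx":0,"wy":0,"wz":0,"claw":35},{"x":0,"y":0,"z":-59,"wx":0,"wy":0,"wz":0,"claw":35}]'

```text
clock: 10.45
tcp_pos: [418.7, -35.9, 31.5]
eef_rot: [-3.141, -0.0, -1.267]
force: [0.4, -0.9, -4.2]
finger_gap: 0.503
grasp_force: 61.9
```

Request:
carry_out --rows '[{"x":0,"y":0,"z":-1,"wx":0,"wy":0,"wz":0,"claw":35},{"x":0,"y":0,"z":-2,"wx":0,"wy":0,"wz":0,"claw":35},{"x":0,"y":0,"z":-2,"wx":0,"wy":0,"wz":0,"claw":35}]'

```text
clock: 10.75
tcp_pos: [418.8, -36.1, 29.8]
eef_rot: [-3.14, -0.001, -1.267]
force: [0.5, -1.3, -1.4]
finger_gap: 0.504
grasp_force: 62.3
```

Request:
carry_out --rows '[{"x":0,"y":0,"z":0,"wx":0,"wy":0,"wz":0,"claw":50},{"x":0,"y":0,"z":0,"wx":0,"wy":0,"wz":0,"claw":65},{"x":0,"y":0,"z":0,"wx":0,"wy":0,"wz":0,"claw":70},{"x":0,"y":0,"z":0,"wx":0,"wy":0,"wz":0,"claw":70},{"x":0,"y":0,"z":30,"wx":0,"wy":0,"wz":0,"claw":70},{"x":0,"y":0,"z":75,"wx":0,"wy":0,"wz":0,"claw":75},{"x":-10,"y":35,"z":115,"wx":0,"wy":0,"wz":0,"claw":75},{"x":-24,"y":76,"z":135,"wx":0,"wy":0,"wz":0,"claw":75}]'

```text
clock: 11.55
tcp_pos: [396.7, 38.8, 166.7]
eef_rot: [-3.136, -0.001, -1.271]
force: [1.0, 1.3, 0.8]
finger_gap: 0.88
grasp_force: 0.0
```

Request:
carry_out --rows '[{"x":-12,"y":38,"z":0,"wx":0,"wy":0,"wz":0,"claw":75},{"x":-12,"y":38,"z":0,"wx":0,"wy":0,"wz":0,"claw":75}]'

```text
clock: 11.75
tcp_pos: [381.8, 80.2, 164.7]
eef_rot: [-3.139, 0.001, -1.26]
force: [0.3, -0.1, 0.5]
finger_gap: 0.877
grasp_force: 0.0
```

Run:
```python
from h import *
o=bot.get_obs(); im=get_image("wrist"); cv2.imwrite("pics/w9.png",im)
tp=get_image("top"); cv2.imwrite("pics/t9.png",tp)
print(o["tcp_pos"].round(1),o["eef_rot"],proj("wrist",[*o["tcp_pos"][:2],30],o))
h=cv2.cvtColor(im,cv2.COLOR_BGR2HSV)
n,l,st,c=cv2.connectedComponentsWithStats(cv2.inRange(h,(50,120,60),(85,255,255)))
for i in range(1,n):
    if st[i,4]>200:
        r=cv2.minAreaRect(np.argwhere(l==i)[:,::-1].astype(np.float32)); b=cv2.boxPoints(r)
        print(c[i].round(1),st[i],[onz("wrist",q,30,o)[:2].round(1) for q in b])
m=cv2.inRange(h,(0,0,120),(180,50,255)); n,l,st,c=cv2.connectedComponentsWithStats(m)
for i in range(1,n):
    if st[i,4]>300: print("grey",c[i].round(1),st[i],onz("wrist",c[i],30,o)[:2].round(1))
```

```text
[381.8  80.2 164.7] [-3.13936778e+00  1.27805871e-03 -1.26017446e+00] [278.81437412 206.09311644]
[282.  110.2] [ 252   54   58  115 5790] [array([432.3, -16.5]), array([395.7, -29.4]), array([367.7,  44.3]), array([407.1,  58.3])]
[320.8 353.1] [ 269  321   98   56 2570] [array([346.3, 225.7]), array([297.4, 157.7]), array([265.4, 186.8]), array([314.9, 259.9])]
grey [37.9 90.3] [  12    0   56  187 3741] [576.4  50. ]
grey [283.3 193.4] [ 249   50   65  201 5463] [381.6  69.6]
grey [ 66.9 282.7] [    0   223   183   136 13525] [532.7 199.9]
grey [395.8 291.5] [375 265  40  55 645] [266.3 120.8]
grey [203.5 283.1] [192 269  23  36 451] [420.5 161.8]
grey [ 97.8 406.5] [ 83 388  24  32 464] [489.4 331.9]
```

View pics/w9.png

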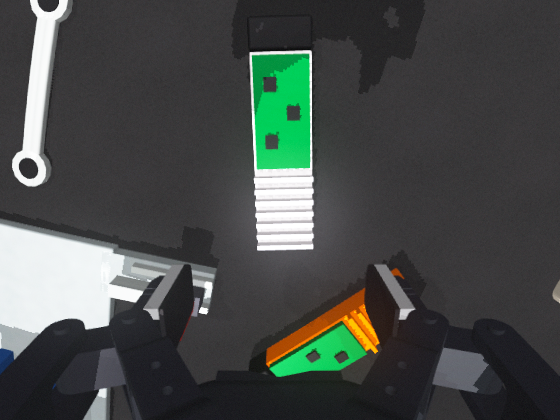

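The module lies flat, with its fins spanning rows 172–248 and centred at column 285, about 5 mm to the right of the TCP. I grip it there.

Request:
carry_out --rows '[{"x":-6,"y":3,"z":-40,"wx":0,"wy":0,"wz":0,"claw":66},{"x":-6,"y":3,"z":-85,"wx":0,"wy":0,"wz":0,"claw":66},{"x":-6,"y":3,"z":-120,"wx":0,"wy":0,"wz":0,"claw":66},{"x":-6,"y":3,"z":-133,"wx":0,"wy":0,"wz":0,"claw":66},{"x":-6,"y":3,"z":-133,"wx":0,"wy":0,"wz":0,"claw":55},{"x":-6,"y":3,"z":-133,"wx":0,"wy":0,"wz":0,"claw":46},{"x":-6,"y":3,"z":-133,"wx":0,"wy":0,"wz":0,"claw":35},{"x":-6,"y":3,"z":-133,"wx":0,"wy":0,"wz":0,"claw":35}]'

```text
clock: 12.65
tcp_pos: [377.4, 79.6, 31.4]
eef_rot: [-3.14, -0.0, -1.267]
force: [0.3, -0.8, -1.9]
finger_gap: 0.503
grasp_force: 60.6
```

Request:
carry_out --rows '[{"x":0,"y":0,"z":12,"wx":0,"wy":0,"wz":0,"claw":35},{"x":0,"y":0,"z":30,"wx":0,"wy":0,"wz":0,"claw":35},{"x":6,"y":-20,"z":45,"wx":0,"wy":0,"wz":0,"claw":35},{"x":18,"y":-58,"z":50,"wx":0,"wy":0,"wz":0,"claw":35},{"x":30,"y":-98,"z":50,"wx":0,"wy":0,"wz":0,"claw":35},{"x":42,"y":-135,"z":50,"wx":0,"wy":0,"wz":0,"claw":35},{"x":50,"y":-160,"z":50,"wx":0,"wy":0,"wz":0,"claw":35},{"x":50,"y":-160,"z":50,"wx":0,"wy":0,"wz":0,"claw":35}]'

```text
clock: 13.45
tcp_pos: [428.2, -83.1, 81.3]
eef_rot: [-3.139, -0.002, -1.272]
force: [0.8, 0.4, -3.2]
finger_gap: 0.503
grasp_force: 61.4
```

Run:
```python
from h import *
o=bot.get_obs(); im=get_image("wrist"); cv2.imwrite("pics/w10.png",im)
print(o["tcp_pos"].round(1),o["eef_rot"].round(3),o["force"].round(1))
h=cv2.cvtColor(im,cv2.COLOR_BGR2HSV)
for nm,lo,hi,a in(("yel",(20,130,80),(34,255,255),60),("grn",(50,100,40),(88,255,255),300)):
  n,l,st,c=cv2.connectedComponentsWithStats(cv2.inRange(h,lo,hi))
  for i in range(1,n):
    if st[i,4]>a:
        r=cv2.minAreaRect(np.argwhere(l==i)[:,::-1].astype(np.float32)); b=cv2.boxPoints(r)
        z=56 if nm=="yel" else o["tcp_pos"][2]
        print(nm,c[i].round(1),st[i],b.round(0).tolist(),onz("wrist",c[i],z,o)[:2].round(1),[onz("wrist",q,z,o)[:2].round(1).tolist() for q in b])
# same from top t9
t=cv2.imread("pics/t9.png");h=cv2.cvtColor(t,cv2.COLOR_BGR2HSV)
m=cv2.inRange(h,(0,0,110),(180,50,240));m[:, :340]=0;m[:130]=0;m[270:]=0;m[:,455:]=0
ys,xs=np.nonzero(m[:,:]); P=np.c_[xs,ys]
# front edge line: leftmost pixel per row, in plate rows
e=np.array([[xs[ys==r].min(),r] for r in range(208,250)],float)
W=np.array([onz("top",q,12)[:2] for q in e]); vx,vy,x0,y0=cv2.fitLine(W.astype(np.float32),cv2.DIST_HUBER,0,.01,.01).ravel()
print("front edge yaw",np.arctan2(vy,vx),x0,y0)
```

```text
[428.2 -83.1  81.3] [-3.139e+00 -2.000e-03 -1.272e+00] [ 0.8  0.4 -3.2]
grn [271.6 111.4] [  205     0   125   232 24430] [[205.0, 0.0], [328.0, -3.0], [334.0, 228.0], [211.0, 231.0]] [ 451.3 -150.8] [[481.2, -177.6], [444.8, -189.6], [417.9, -118.4], [460.3, -104.0]]
front edge yaw 0.31498286 458.44968 -178.20035
```

Request:
carry_out --rows '[{"x":4,"y":-16,"z":-8,"wx":0,"wy":0,"wz":0.4,"claw":35},{"x":8.6,"y":-32,"z":-20,"wx":0,"wy":0,"wz":0.4,"claw":35},{"x":8.6,"y":-32,"z":-30,"wx":0,"wy":0,"wz":0.4,"claw":35},{"x":8.6,"y":-32,"z":-34.5,"wx":0,"wy":0,"wz":0.4,"claw":35},{"x":8.6,"y":-32,"z":-34.5,"wx":0,"wy":0,"wz":0.4,"claw":35}]'

```text
clock: 14.0
tcp_pos: [433.8, -110.9, 45.3]
eef_rot: [3.139, 0.002, -1.259]
force: [-0.8, 0.1, -2.8]
finger_gap: 0.503
grasp_force: 61.3
```

Run:
```python
from h import *
o=bot.get_obs(); print(o["tcp_pos"],o["eef_rot"].round(3),o["force"].round(1))
im=get_image("scene"); cv2.imwrite("pics/s11.png",cv2.resize(im[220:400,80:320],None,fx=3,fy=3,interpolation=cv2.INTER_CUBIC))
```

```text
[ 433.8082963  -110.89799752   45.33876923] [ 3.139e+00  2.000e-03 -1.259e+00] [-0.8  0.1 -2.8]
```

Request:
carry_out --rows '[{"x":4,"y":-9,"z":0,"wx":0,"wy":0,"wz":0,"claw":35},{"x":7,"y":-19,"z":0,"wx":0,"wy":0,"wz":0,"claw":35},{"x":10,"y":-28,"z":0,"wx":0,"wy":0,"wz":0,"claw":35},{"x":13,"y":-38,"z":0,"wx":0,"wy":0,"wz":0,"claw":35},{"x":16,"y":-47,"z":0,"wx":0,"wy":0,"wz":0,"claw":35},{"x":19,"y":-57,"z":0,"wx":0,"wy":0,"wz":0,"claw":35},{"x":19,"y":-57,"z":0,"wx":0,"wy":0,"wz":0,"claw":35}]'

```text
clock: 14.75
tcp_pos: [455.0, -170.9, 46.2]
eef_rot: [-3.141, -0.001, -1.262]
force: [0.5, 0.2, -5.0]
finger_gap: 0.501
grasp_force: 61.3
```

Request:
carry_out --rows '[{"x":3,"y":-9.5,"z":0,"wx":0,"wy":0,"wz":0,"claw":35},{"x":6,"y":-19,"z":0,"wx":0,"wy":0,"wz":0,"claw":35},{"x":9,"y":-28.5,"z":0,"wx":0,"wy":0,"wz":0,"claw":35},{"x":12,"y":-38,"z":0,"wx":0,"wy":0,"wz":0,"claw":35},{"x":15,"y":-47,"z":0,"wx":0,"wy":0,"wz":0,"claw":35},{"x":17,"y":-53,"z":0,"wx":0,"wy":0,"wz":0,"claw":35},{"x":17,"y":-53,"z":0,"wx":0,"wy":0,"wz":0,"claw":35}]'

```text
clock: 15.45
tcp_pos: [471.7, -223.2, 46.2]
eef_rot: [-3.141, -0.001, -1.261]
force: [-0.5, -0.2, -3.4]
finger_gap: 0.504
grasp_force: 61.3
```

Request:
carry_out --rows '[{"x":0,"y":0,"z":-1,"wx":0,"wy":0,"wz":0,"claw":35},{"x":1,"y":-3,"z":-2,"wx":0,"wy":0,"wz":0,"claw":35},{"x":2,"y":-6,"z":-2,"wx":0,"wy":0,"wz":0,"claw":35},{"x":2.7,"y":-8.5,"z":-2,"wx":0,"wy":0,"wz":0,"claw":35},{"x":2.7,"y":-8.5,"z":-2,"wx":0,"wy":0,"wz":0,"claw":35}]'

```text
clock: 15.95
tcp_pos: [474.2, -231.1, 44.3]
eef_rot: [-3.141, -0.001, -1.26]
force: [0.7, 0.0, -3.7]
finger_gap: 0.505
grasp_force: 61.3
```

Request:
carry_out --rows '[{"x":0.6,"y":-2,"z":-0.7,"wx":0,"wy":0,"wz":0,"claw":35},{"x":1.2,"y":-4,"z":-1.2,"wx":0,"wy":0,"wz":0,"claw":35},{"x":1.8,"y":-6,"z":-1.2,"wx":0,"wy":0,"wz":0,"claw":35},{"x":1.8,"y":-6,"z":-1.2,"wx":0,"wy":0,"wz":0,"claw":35}]'

```text
clock: 16.35
tcp_pos: [476.0, -237.1, 43.2]
eef_rot: [-3.141, -0.001, -1.26]
force: [-0.1, 0.9, -1.0]
finger_gap: 0.505
grasp_force: 61.7
```

Request:
carry_out --rows '[{"x":0.6,"y":-2,"z":0,"wx":0,"wy":0,"wz":0,"claw":35},{"x":1.2,"y":-4,"z":0,"wx":0,"wy":0,"wz":0,"claw":35},{"x":1.8,"y":-6,"z":0,"wx":0,"wy":0,"wz":0,"claw":35},{"x":1.8,"y":-6,"z":0,"wx":0,"wy":0,"wz":0,"claw":35}]'

```text
clock: 16.75
tcp_pos: [476.9, -240.0, 43.2]
eef_rot: [-3.141, 0.006, -1.259]
force: [-2.4, 10.4, 6.7]
finger_gap: 0.508
grasp_force: 62.1
```

It has met the stop (about 10 N). I release and rise clear.

Request:
carry_out --rows '[{"x":-0.6,"y":2,"z":0,"wx":0,"wy":0,"wz":0,"claw":50},{"x":-0.6,"y":2,"z":0,"wx":0,"wy":0,"wz":0,"claw":65},{"x":-0.6,"y":2,"z":0,"wx":0,"wy":0,"wz":0,"claw":68},{"x":-0.6,"y":2,"z":0,"wx":0,"wy":0,"wz":0,"claw":68},{"x":-0.6,"y":2,"z":30,"wx":0,"wy":0,"wz":0,"claw":68},{"x":-0.6,"y":2,"z":75,"wx":0,"wy":0,"wz":0,"claw":68},{"x":-8,"y":25,"z":115,"wx":0,"wy":0,"wz":0,"claw":68},{"x":-8,"y":25,"z":115,"wx":0,"wy":0,"wz":0,"claw":68}]'

```text
clock: 17.55
tcp_pos: [472.3, -218.1, 163.9]
eef_rot: [-3.134, -0.007, -1.259]
force: [0.9, -0.3, 0.6]
finger_gap: 0.797
grasp_force: 0.0
```

Run:
```python
from h import *
o=bot.get_obs(); im=get_image("wrist"); cv2.imwrite("pics/w12.png",im)
print(o["tcp_pos"].round(1),o["force"].round(1))
```

```text
[ 472.3 -218.1  163.9] [ 0.9 -0.3  0.6]
```

View pics/w12.png

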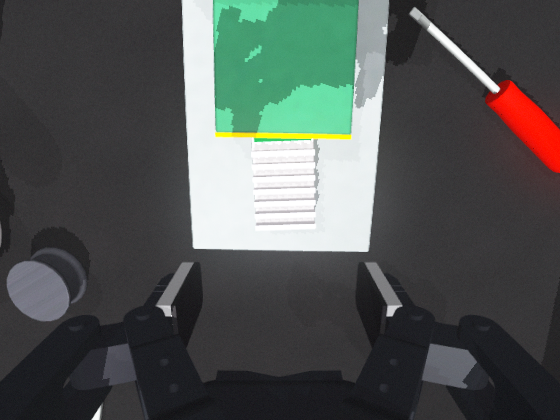

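The module is in line with the bay (fins centred at column 285, lip centre at 284, fin end at row 231). I'll check how far it sticks out before handing in.

Run:
```python
from h import *
o=bot.get_obs()
e=onz("wrist",(285,229),42,o);l=onz("wrist",(284,134),56,o);f=onz("wrist",(281,250),12,o)
u=np.array([.304,-.953]);print("stick-out from lip",u@(l-e)[:2],"fin end from plate front (30 when home)",u@(e-f)[:2])
```

```text
stick-out from lip 68.87176624837635 fin end from plate front (30 when home) 29.29818320473679
```

Both measurements agree with the module being fully home: it sticks out 69 mm (70 expected), and its fin end is 29 mm from the plate edge (30 expected). Handing in.

```bash
python3 -c "
from h import *
print(ticket.finish_job())"
```

```text
the job is handed in; nothing more can be done
None
```

I handed the job in at about 18 s: by camera the module is fully home in the green bay, connector first and let go, with the keeper and gate left open; the hand-in returned no verdict.

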